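# Bring the pencil pot round to the front and put the glue stick back

## Task

Turn the stiff desk carousel by pushing gently on its rim, not on the things standing on it, until the square wooden pencil pot faces the front, in line with the pointer on the foot. Then pick up the glue stick from the worktop and lower it upright into the pot, leaving the pot facing the front and the mug, hole punch and phone stand where they are.

Things in the scene. Friction and masses are not known exactly. Their poses are not given: they have to be found in the camera images.
- carousel: Foot of the desk carousel, fixed to the worktop: grey disc 170 mm across under the turntable, with a flat straight white pointer (18 mm wide, 6 mm high, lying on the worktop) that sticks out to 200 mm from the axis. Origin on the worktop, on the vertical turning axis; its own -x runs along the pointer and is the FRONT; z up.
- disc_top (a point): Point on the turning axis at the turntable's top face, 50 mm above the worktop, turning with it. The turntable is a round white disc, 300 mm across, with a rubber band round its plain upright rim, 20 to 50 mm above the worktop, no handle: a fingertip pressed inwards on the rim and swept along it turns it by friction. The disc sits about 9 mm off-centre on its bearing, to an unknown side, so the rim wanders in and out as it turns.
- turntable (a joint): Angle of the turntable, rad, counter-clockwise from above positive; at 0 the pot is at the front, over the pointer; starts between 0.7 and 2.0. Stiff bearing: about 8 N along the rim turns it and it stays where left. Finger-on-rim friction is about 1 and varies: under about 9 N inwards the finger slips, while a contact force over 20 N strains the bearing and is a failure, so keep the press by feel.
- pot: Pale wooden square pencil pot fixed on the turntable, 58 x 58 mm outside, 42 mm high, walls 8 mm, inside 42 x 42 mm and 34 mm or more deep. Origin at the centre of its underside, 50 mm above the worktop and 70 mm from the turning axis; its own -x axis points radially outwards from the turning axis, z up.
- pot_mouth (a point): Centre of the pot's open top, 92 mm above the worktop, 70 mm from the turning axis.
- clip_tray: Low clear divided tray for clips, 55 x 110 x 22 mm, fixed on the turntable opposite the pot; not to be pushed. Origin under its centre.
- tape: Roll of tape lying flat, 60 mm across, 18 mm high, fixed on the turntable a quarter turn from the pot; not to be pushed. Origin under its centre.
- sharpener: Grey box pencil sharpener, 36 x 50 x 34 mm, fixed on the turntable a quarter turn from the pot on the other side; not to be pushed. Origin under its centre.
- stick_mid (a point): Centre of the loose glue stick: a white cylinder 28 mm across and 100 mm long that stands upright on the worktop, about 45 g. The point is on its axis half-way up (50 mm above its foot), z along the stick.
- mug: Navy ceramic mug, 80 mm across, 92 mm high, with a handle on its own +y side; a bystander. Origin under its centre.
- punch: Stainless steel hole punch, about 125 x 62 x 72 mm; a bystander. Origin under its centre.
- phone_stand: Transparent acrylic phone stand, about 95 x 80 x 115 mm; a bystander. Origin under its centre.

How it is judged:
By the outcome, as a careful person would: the job done as asked, in the order asked, and still so for the second after the job is handed in, with the robot touching nothing.
It also fails if it takes over 64 s, if anything falls off the work surface, if the arm or the gripper's body presses on something with over 40 N, if the wrist force passes 120 N, or if a joint passes its speed limit or range.

## Robot

A 7-joint arm with a two-finger parallel gripper is mounted at the origin on the work surface. World frame = base frame: x ahead of the robot, y to its left, z up, the work surface at z = 0. Lengths are in m, angles in degrees, forces in N, time in s.
With the tool pointing down it reaches from about 0.425 to 0.975 m from the base axis. Payload 16.7 kg.
Tool frame: the origin (TCP) lies at the very end of the fingers, on their centre line; the grasp point (between the pads) lies 19 mm behind it (hold_point_z is the distance from the TCP to the grasp point, in m); x points along the fingers, y is the direction in which the jaws open and shut, and the axes are right-handed (so a half turn about x gives the same grasp; the last joint's range is limited). The gripper opens to 85 mm and grips with 20 to 120 N. Pads are 22 mm wide; open, the fingers measure 114 mm over their backs; the gripper's body (76 mm by 85 mm) begins 54 mm behind the grasp point. The pads swing forward as they close: fully open they stand 13 mm farther back than shut.
Start: joints at [-8.566, 24.414, 4.234, 92.017, -1.954, 63.644, -3.845], TCP at [0.675, -0, 0.231] pointing down, gripper open.
Joint ranges: [-163.25, 163.25], [-28.42, 122.38], [-70.27, 78.77], [12.13, 141.07], [-58.53, 238.53], [9.26, 117.41], [-156.51, 156.51]. Speed limits (degrees/s): [108.29, 108.29, 136.94, 136.94, 172.46, 172.46, 172.46].

## Interface

Orientations are given as a 3x3 rotation matrix whose columns are the frame's x, y, z axes.
In Python, from workcell import * gives the robot as it stands.
- The arm moves only by the tool move_arm, never from a script. Its arguments are lists of equal length, an entry for each row: "delta_pos": the shift along the world's x, y, z in mm, a list of three; "delta_rot": the turn, a rotation vector about the world's x, y, z in rad, a list of three. In form: {"delta_pos": [[x, y, z], ...], "delta_rot": [[rx, ry, rz], ...]}. A call has 1 to 20 rows; each row is the pose to reach, as a shift and turn from the pose commanded when the call began; what a row does not reach only later rows make up. A row lasts 1/12 s, in which the tool goes at most 41.7 mm and 7.16 degrees, less where a joint would pass 70% of its speed; a pose out of reach is approached as far as the arm can. A call with a gripper value outside its range is refused whole. "fingers" is the closure in counts, from 0 (fully open) to 255 (shut), set as the call begins (left out, the last holds). The fingers move at their own pace and stop on an object; "squeeze" is the grip in N (left out, the last holds). Time passes only in rows, so rows that repeat a pose let the fingers close. It gives the time, the measured TCP pose, the force and the opening at its end, in the units of the state.
- state(): the state, without advancing time (a new reading comes with each control period).
- read_camera(name): name is "scene" or "side" or "wrist"; returns a dict with "color" (400x640x3 uint8, red, green, blue), "depth" (400x640 float32, m along the optical axis (not along the pixel's ray), 0 where there is no reading), "K" (3x3 intrinsics, pixels), "pose" (4x4, takes a point from camera to world coordinates). Camera axes: x right, y down, z forward; pixel columns grow to the right and rows downward; lengths in m; the calibration is good to about 2 mm. A picture is of the moment at which its call begins.
- hand_in(): hands the job in, once; it reports no verdict.
Trained networks look in a picture, given as the dict that the camera call returned (one of the last four; its "shot" number tells which), for a name from the list of things; names that differ only in an ending like _2 or _b are one class to them, and where a whole thing is asked for, a point or a joint stands for the part that bears it (a point fixed in the world has none). Each returns a list of dicts, best first, with "conf" (0 to 1); they miss things now and then, are a little off and sometimes report something else, mostly with a low value. They report only what shows in the picture. A call takes as long as a camera call.
- outline_of(query, picture): "pixels" (400x640 bool, what is visible of it) and "at" ([column, row] in pixels, amid what is visible of it).
- pinpoint(query, picture): "at" ([column, row] in pixels: a listed point, or the origin of a listed thing).
The state is a dict: "t": time; "joint_positions": joint angles; "joint_velocities": joint speeds; "tau": joint torques, N m; "tool_pos": TCP position; "eef_rot": TCP orientation; "wrist_force": force on the tool from outside, world axes, zero at the start; "moment": the same for the moment, N m; "grip_width": opening from 0.0 (shut) to 1.0 (fully open).
Only numpy, scipy, OpenCV 4.12 (cv2) and the standard library are available. Lean on these libraries where they do the work, as an engineer would, in place of code of your own. Each camera call takes 0.05 s, during which the arm holds its last target.

## Working session

There is one attempt and no reset: what is moved stays moved. The work goes in short steps, Python scripts to look and compute and a tool call to move; the robot and the scene stay as the last step left them, time stands still between calls to the robot, and variables do not carry over. Pictures are saved under pics/ and viewed, and the job is handed in when it is done.

Besides the shell and the picture viewer there is one more tool, called after "Request:" as a command line: name --argument value ..., lists and objects as JSON in quotes. move_arm: Moves the arm, as the interface text tells. Its arguments: {"type":"object","properties":{"delta_pos":{"type":"array"},"delta_rot":{"type":"array"},"fingers":{"type":"number"},"squeeze":{"type":"number"}},"required":["delta_pos","delta_rot"]}

```bash
mkdir -p pics; ls
cat > h.py <<'E'
from workcell import *
import numpy as np, cv2
def ray(c,uv):
    K=c["K"];P=c["pose"]
    d=P[:3,:3]@np.linalg.inv(K)@np.array([uv[0],uv[1],1.0]); return P[:3,3],d
def atz(c,uv,z):
    o,d=ray(c,uv); return o+d*(z-o[2])/d[2]
def atd(c,uv):
    o,d=ray(c,uv); u,v=int(round(uv[0])),int(round(uv[1])); return o+d*float(c["depth"][v,u])
def tri(c1,a,c2,b):
    o1,d1=ray(c1,a);o2,d2=ray(c2,b)
    A=np.stack([d1,-d2],1);s=np.linalg.lstsq(A,o2-o1,rcond=None)[0]
    p,q=o1+s[0]*d1,o2+s[1]*d2
    return (p+q)/2,np.linalg.norm(p-q)
def save(c,n): cv2.imwrite("pics/"+n,c["color"][:,:,::-1])
E
python3 - <<'E'
from h import *
s=state();print({k:np.round(v,3).tolist() for k,v in s.items()})
cs={n:read_camera(n) for n in ("scene","side","wrist")}
np.set_printoptions(precision=3,suppress=True)
for n,c in cs.items():
    save(c,n+"1.png");print(n,c["pose"])
    for q in ["carousel","disc_top","pot","pot_mouth","clip_tray","tape","sharpener","stick_mid","mug","punch","phone_stand"]:
        for r in pinpoint(q,c)[:1]: print(q,r["at"],round(r["conf"],2))
E
```

```text
pics
{'t': 0.0, 'joint_positions': [-8.565, 24.45, 4.232, 92.052, -1.953, 63.644, -3.845], 'joint_velocities': [0.044, 0.027, -0.006, -0.079, -0.042, 0.015, -0.007], 'tau': [0.001, -94.984, 3.762, -46.352, 0.019, 0.01, 0.0], 'tool_pos': [0.675, -0.0, 0.231], 'eef_rot': [[-0.001, 1.0, -0.0], [-0.0, -0.0, -1.0], [-1.0, -0.001, 0.0]], 'wrist_force': [0.487, 0.375, -0.126], 'moment': [0.004, 0.018, -0.023], 'grip_width': 0.997}
scene [[-0.895  0.374 -0.245  0.898]
 [ 0.447  0.764 -0.466  0.584]
 [ 0.013 -0.526 -0.85   1.119]
 [ 0.     0.     0.     1.   ]]
carousel [293.3, 231.1] 0.76
disc_top [290.1, 221.9] 0.85
pot [301.8, 203.9] 0.75
pot_mouth [301.1, 195.7] 0.83
clip_tray [278.3, 244.8] 0.79
tape [310.2, 235.5] 0.93
sharpener [269.2, 210.9] 0.59
stick_mid [421.5, 294.8] 0.72
mug [294.3, 124.6] 0.57
punch [354.5, 348.7] 0.55
phone_stand [231.7, 135.8] 0.98
side [[ 0.934 -0.211  0.29   0.332]
 [-0.358 -0.578  0.733 -0.693]
 [ 0.013 -0.789 -0.615  0.651]
 [ 0.     0.     0.     1.   ]]
carousel [342.3, 207.8] 0.56
disc_top [336.9, 193.2] 0.87
pot [323.2, 209.0] 0.81
pot_mouth [320.9, 195.2] 0.62
clip_tray [356.2, 181.1] 0.76
stick_mid [232.8, 143.3] 0.76
mug [321.7, 340.3] 0.59
punch [292.9, 145.6] 0.74
phone_stand [429.9, 328.5] 0.97
wrist [[ 1.    -0.    -0.001  0.676]
 [-0.001 -0.95  -0.311  0.08 ]
 [-0.001  0.311 -0.95   0.373]
 [ 0.     0.     0.     1.   ]]
carousel [314.9, 144.8] 0.7
disc_top [316.2, 149.5] 0.68
pot [255.2, 191.5] 0.83
pot_mouth [244.4, 203.6] 0.94
clip_tray [385.1, 105.2] 0.85
tape [269.4, 84.4] 0.88
sharpener [353.3, 212.8] 0.75
mug [354.5, 212.5] 0.48
```

View pics/scene1.png

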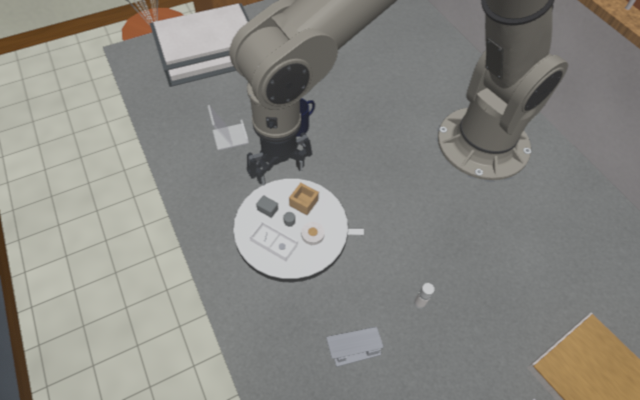

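View pics/side1.png

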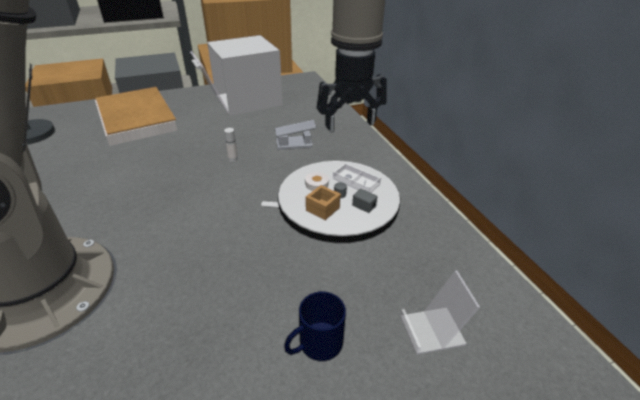

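View pics/wrist1.png

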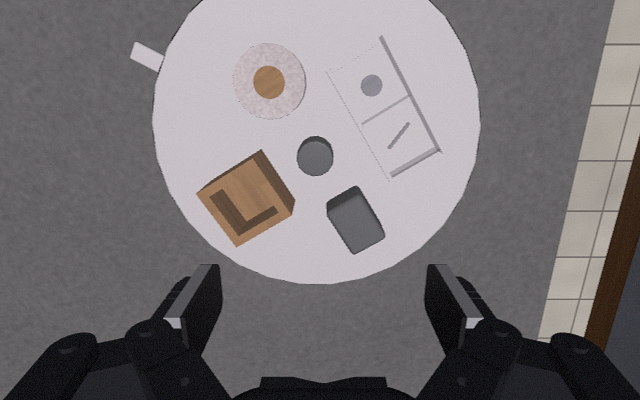

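The pictures show the white turntable with the pot on the robot's right side (wrist 245,200) and the pointer towards the robot (wrist 147,55). The glue stick is on its left (scene 425,292), the punch at scene 355,345, the mug and phone stand at right. Next I'll measure.

Run:
```python
from h import *
np.set_printoptions(precision=4,suppress=True)
cs={n:read_camera(n) for n in ("scene","side","wrist")}
P={}
for q in ["carousel","disc_top","pot","pot_mouth","sharpener","clip_tray","stick_mid","mug","punch","phone_stand"]:
    d={}
    for n,c in cs.items():
        r=pinpoint(q,c)
        if r and r[0]["conf"]>.5:d[n]=r[0]["at"]
    ks=list(d)
    for i in range(len(ks)):
        for j in range(i): print(q,ks[j],ks[i],*tri(cs[ks[j]],d[ks[j]],cs[ks[i]],d[ks[i]]))
# disc top outline: white high-depth points from wrist+scene+side
for n,c in cs.items():
    D=c["depth"];v,u=np.nonzero(D>0)
    K=c["K"];p=np.stack([(u-K[0,2])/K[0,0],(v-K[1,2])/K[1,1],np.ones(len(u))])*D[v,u]
    w=(c["pose"][:3,:3]@p).T+c["pose"][:3,3]
    col=c["color"][v,u].astype(int)
    m=(abs(w[:,2]-.05)<.006)&(np.hypot(w[:,0]-.68,w[:,1]-.14)<.25)&(col.min(1)>140)
    q=w[m]; 
    if len(q)<50: print(n,"few");continue
    hull=cv2.convexHull(q[:,:2].astype(np.float32))[:,0]
    (cx,cy),r=cv2.minEnclosingCircle(hull)
    print(n,"disc z",np.median(q[:,2]),"c",cx,cy,r, "ext",q.min(0),q.max(0))
    # pointer
    m=(abs(w[:,2]-.006)<.006)&(np.hypot(w[:,0]-.68,w[:,1]-.14)<.28)&(col.min(1)>150)&(w[:,0]<.62)
    q=w[m]
    if len(q)>10: print(" pointer",len(q),q.mean(0),q.min(0),q.max(0))
    # stick
    m=(w[:,2]>.02)&(w[:,2]<.13)&(col.min(1)>100)&(np.hypot(w[:,0]-.5,w[:,1]-.33)<.12)
    print(" n",m.sum()); q=w[m]
    if len(q)>10: print("  stick",q.mean(0),q.min(0),q.max(0))
```

```text
carousel scene side [ 0.6743  0.0194 -0.001 ] 0.017498984157171965
carousel scene wrist [ 0.6642  0.0148 -0.0166] 0.0024177416482013335
carousel side wrist [0.6729 0.0143 0.0031] 0.015482512729650578
disc_top scene side [0.6679 0.0141 0.053 ] 0.0026018405172405414
disc_top scene wrist [0.6726 0.0232 0.0707] 0.0006051241871767348
disc_top side wrist [0.6707 0.0197 0.0483] 0.0029047595660102155
pot scene side [ 0.6123 -0.0146  0.046 ] 0.0034404623358018217
pot scene wrist [ 0.6051 -0.0327  0.0147] 0.0010020544343074418
pot side wrist [ 0.6101 -0.0204  0.051 ] 0.003820592699874958
pot_mouth scene wrist [ 0.6085 -0.0105  0.1028] 0.00736099510441072
sharpener scene side [0.58   0.0605 0.1927] 0.2957685789114338
sharpener scene wrist [ 0.7043 -0.034   0.0654] 0.001701887566669953
sharpener side wrist [0.5589 0.0439 0.2387] 0.259421610545633
clip_tray scene side [0.7301 0.054  0.05  ] 0.009287658707842093
clip_tray scene wrist [0.7275 0.0607 0.0594] 3.162773853866677e-05
clip_tray side wrist [0.7335 0.0584 0.0455] 0.007802291806360318
stick_mid scene side [0.4628 0.3425 0.0509] 0.0068974112
[... 303 characters left out ...]
5103 0.0949 0.0049] [ 0.4878 -0.0961  0.0001] [0.5366 0.1165 0.0102]
 n 302
  stick [0.4839 0.3521 0.0727] [0.4521 0.3337 0.0209] [0.6171 0.3795 0.1046]
side disc z 0.04994940388789565 c 0.673315167427063 0.13864544034004211 0.24971185624599457 ext [ 0.5197 -0.1097  0.0446] [0.8188 0.3867 0.056 ]
 pointer 86 [0.5183 0.112  0.0049] [0.4893 0.0845 0.    ] [0.6052 0.2192 0.0084]
 n 286
  stick [0.4793 0.3402 0.0622] [0.4513 0.3291 0.0204] [0.6177 0.376  0.1018]
wrist disc z 0.04960626564682599 c 0.6690112948417664 0.027428489178419113 0.14995527267456055 ext [ 0.5193 -0.1099  0.0443] [0.8188 0.1444 0.056 ]
 pointer 562 [0.5054 0.1004 0.0053] [ 0.4889 -0.1064  0.0001] [0.5537 0.1167 0.0078]
 n 0
```

```bash
cat >> h.py <<'E'
def cloud(c):
    D=c["depth"];v,u=np.nonzero(D>0);K=c["K"]
    p=np.stack([(u-K[0,2])/K[0,0],(v-K[1,2])/K[1,1],np.ones(len(u))])*D[v,u]
    return (c["pose"][:3,:3]@p).T+c["pose"][:3,3],c["color"][v,u].astype(int),u,v
def circ(q):
    A=np.c_[2*q,np.ones(len(q))];x=np.linalg.lstsq(A,(q**2).sum(1),rcond=None)[0]
    return x[:2],np.sqrt(x[2]+x[0]**2+x[1]**2)
E
python3 - <<'E'
from h import *
np.set_printoptions(precision=4,suppress=True)
cs={n:read_camera(n) for n in ("scene","side","wrist")}
from scipy.optimize import least_squares
for n,c in cs.items():
    w,col,u,v=cloud(c)
    d=np.hypot(w[:,0]-.669,w[:,1]-.015)
    q=w[(abs(w[:,2]-.05)<.006)&(d<.17)&(col.min(1)>120)][:,:2]
    # rim pts: max radius per angle
    ctr=np.array([.669,.018])
    for _ in range(3):
        a=np.arctan2(*(q-ctr).T[::-1]);r=np.hypot(*(q-ctr).T)
        b=(a/np.pi*90).astype(int);e=np.array([q[b==k][r[b==k].argmax()] for k in np.unique(b)])
        e=e[np.hypot(*(e-ctr).T)>.14]
        f=least_squares(lambda x:np.hypot(*(e-x[:2]).T)-.15,ctr,loss='soft_l1',f_scale=.001);ctr=f.x
    print(n,"disc centre",ctr,len(e),"freer",circ(e))
    # pointer
    m=(w[:,2]<.012)&(w[:,2]>.002)&(d<.23)&(d>.155)&(col.min(1)>170)&(w[:,0]<.56)&(w[:,1]>.03)
    q=w[m][:,:2];mu=q.mean(0);V=np.linalg.svd(q-mu)[2][0];V=V*np.sign(-V[0])
    t=(q-mu)@V
    print(" ptr",m.sum(),mu,"dir",V,np.degrees(np.arctan2(V[1],V[0])),"tip",mu+V*t.max(), "ang mu from disc", np.degrees(np.arctan2(*(mu-ctr)[::-1])))
    # pot top
    m=(abs(w[:,2]-.092)<.006)&(d<.12)&(col[:,0]-col[:,2]>25)
    q=w[m]
    if len(q)>20:
        print(" pot top z",np.median(q[:,2]),cv2.minAreaRect(q[:,:2].astype(np.float32)),len(q))
    # hub knob
    m=(w[:,2]>.052)&(d<.03)&(col.max(1)<130)
    q=w[m]; print(" hub",m.sum(),np.median(q[:,2]) if len(q) else 0,cv2.minEnclosingCircle(q[:,:2].astype(np.float32)) if len(q) else 0)
    m=(w[:,2]>.085)&(w[:,2]<.115)&(np.hypot(w[:,0]-.463,w[:,1]-.342)<.05); q=w[m]
    if len(q)>5: print(" stick top",np.percentile(q[:,2],98),cv2.minEnclosingCircle(q[q[:,2]>.098][:,:2].astype(np.float32)),len(q))
    for nm,x,y in (("mug",.49,-.31),("punch",.5,.45),("ps",.69,-.36)):
        m=(np.hypot(w[:,0]-x,w[:,1]-y)<.13)&(w[:,2]>.015)&(w[:,2]<.13);q=w[m]
        if len(q): print(" ",nm,q.min(0),q.max(0),len(q))
E
```

```text
scene disc centre [0.6687 0.0285] 179 freer (array([0.6687, 0.0289]), np.float64(0.14851827574522425))
 ptr 89 [0.51   0.1017] dir [-0.8988  0.4384] 153.99581718317978 tip [0.4912 0.1108] ang mu from disc 155.2406037095371
 pot top z 0.09058841080729918 ((0.6089913249015808, -0.016899310052394867), (0.06108418479561806, 0.05905231088399887), 32.760765075683594) 241
 hub 738 0.374061564470063 ((0.6689690351486206, 0.015446405857801437), 0.029709525406360626)
 stick top 0.10263074269112543 ((0.4649130403995514, 0.3477995991706848), 0.014098851941525936) 135
  mug [ 0.4187 -0.3368  0.0152] [ 0.5048 -0.2669  0.0941] 339
  punch [0.4497 0.3343 0.0151] [0.6229 0.4101 0.1031] 317
  ps [ 0.6398 -0.4084  0.0151] [ 0.7414 -0.3126  0.1175] 339
side disc centre [0.6683 0.0269] 179 freer (array([0.6682, 0.0264]), np.float64(0.14781333368199745))
 ptr 62 [0.5091 0.0998] dir [-0.8934  0.4493] 153.29893659635167 tip [0.4903 0.1093] ang mu from disc 155.3904890175779
 pot top z 0.09126682866119729 ((0.6086398363113403, -0.018341172486543655), (0.0613284669816494, 0.059864744544029236), 30.56983375549
[... 151 characters left out ...]
80188, 0.3449847400188446), 0.013920665718615055) 82
  mug [ 0.4193 -0.3505  0.015 ] [ 0.5317 -0.2699  0.0937] 2715
  punch [0.451  0.3288 0.0155] [0.6199 0.4056 0.1017] 296
  ps [ 0.6393 -0.4082  0.015 ] [ 0.7429 -0.3149  0.1151] 2225
wrist disc centre [0.6694 0.0283] 145 freer (array([0.6694, 0.0274]), np.float64(0.14885648826965656))
 ptr 518 [0.505  0.1038] dir [-0.8984  0.4392] 153.94745999969308 tip [0.492  0.1101] ang mu from disc 155.3349437056249
 pot top z 0.09137383542437322 ((0.6095776557922363, -0.01775427535176277), (0.05867590382695198, 0.05800817534327507), 31.309864044189453) 2448
 hub 7181 0.30857390279820013 ((0.668955385684967, 0.015416477806866169), 0.030008478090167046)
```

Request:
move_arm --delta_pos '[[10,-38,0],[20,-76,-20],[30,-110,-50],[38,-146,-80],[38,-146,-120],[38,-146,-160],[38,-146,-195],[38,-146,-204],[38,-146,-204],[38,-146,-204]]' --delta_rot '[[0,0,0.1],[0,0,0.2],[0,0,0.262],[0,0,0.262],[0,0,0.262],[0,0,0.262],[0,0,0.262],[0,0,0.262],[0,0,0.262],[0,0,0.262]]' --fingers 255 --squeeze 60

```text
t: 4.43
tool_pos: [0.7138, -0.1459, 0.0288]
eef_rot: [[0.001, 0.966, 0.259], [-0.0, 0.259, -0.966], [-1.0, 0.001, 0.0]]
wrist_force: [0.2, 0.0, 0.8]
grip_width: 0.0
```

Request:
move_arm --delta_pos '[[-1.5,6,-2],[-3,12,-3],[-3.6,13.5,-3],[-3.9,14.5,-3],[-3.9,14.5,-3],[-3.9,14.5,-3]]' --delta_rot '[[0,0,0],[0,0,0],[0,0,0],[0,0,0],[0,0,0],[0,0,0]]'

```text
t: 4.93
tool_pos: [0.7093, -0.1316, 0.0249]
eef_rot: [[0.001, 0.966, 0.259], [-0.0, 0.259, -0.966], [-1.0, 0.001, 0.0]]
wrist_force: [-0.6, -0.3, -0.7]
grip_width: -0.001
```

Run:
```python
from h import *
c=read_camera("wrist");save(c,"w2.png")
```

```text
(no output)
```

View pics/w2.png

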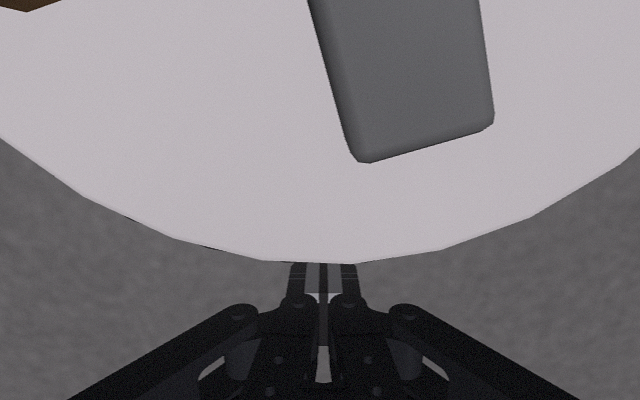

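The wrist picture shows the shut fingers just outside the rim (column 322, row 265), clear of the sharpener. Now I'll creep inwards.

Request:
move_arm --delta_pos '[[-0.4,1,0],[-0.8,2.5,0],[-0.8,2.9,0]]' --delta_rot '[[0,0,0],[0,0,0],[0,0,0]]'

```text
t: 5.23
tool_pos: [0.7082, -0.1288, 0.0243]
eef_rot: [[-0.0, 0.966, 0.259], [-0.0, 0.259, -0.966], [-1.0, -0.0, 0.0]]
wrist_force: [-0.4, -1.8, -0.6]
grip_width: -0.0
```

Request:
move_arm --delta_pos '[[-0.3,1,0],[-0.3,1,0]]' --delta_rot '[[0,0,0],[0,0,0]]'

```text
t: 5.4
tool_pos: [0.7081, -0.1288, 0.0243]
eef_rot: [[0.001, 0.966, 0.258], [-0.001, 0.258, -0.966], [-1.0, 0.0, 0.001]]
wrist_force: [1.7, -5.1, -2.5]
grip_width: 0.002
```

Request:
move_arm --delta_pos '[[-0.2,0.8,0],[-0.4,1.5,0],[-0.4,1.5,0]]' --delta_rot '[[0,0,0],[0,0,0],[0,0,0]]'

```text
t: 5.65
tool_pos: [0.7081, -0.1287, 0.0243]
eef_rot: [[0.002, 0.966, 0.257], [-0.003, 0.257, -0.966], [-1.0, 0.001, 0.003]]
wrist_force: [5.8, -11.1, -5.3]
grip_width: -0.004
```

```bash
cat > sw.py <<'E'
import sys,numpy as np
# usage: cx cy (commanded pos mm) total_deg_rad n
x,y,tot,n=map(float,sys.argv[1:5]);A=np.array(list(map(float,sys.argv[5:7])) if len(sys.argv)>5 else [669.2,20.])
p=np.array([x,y])-A
for k in range(1,int(n)+1):
    t=-tot*k/n;R=np.array([[np.cos(t),-np.sin(t)],[np.sin(t),np.cos(t)]]);print(np.round(R@p-p,1).tolist(),round(t,3))
E
python3 sw.py 707.6 -126.1 0.1 6
```

```text
[-2.4, -0.6] -0.017
[-4.9, -1.2] -0.033
[-7.3, -1.7] -0.05
[-9.8, -2.2] -0.067
[-12.3, -2.7] -0.083
[-14.8, -3.1] -0.1
```

Request:
move_arm --delta_pos '[[-2.4,-0.6,-0.5],[-4.9,-1.2,-1],[-7.3,-1.7,-1],[-9.8,-2.2,-1],[-12.3,-2.7,-1],[-14.8,-3.1,-1]]' --delta_rot '[[0,0,-0.017],[0,0,-0.033],[0,0,-0.05],[0,0,-0.067],[0,0,-0.083],[0,0,-0.1]]'

```text
t: 6.15
tool_pos: [0.6948, -0.1318, 0.0243]
eef_rot: [[0.005, 0.987, 0.159], [-0.003, 0.159, -0.987], [-1.0, 0.004, 0.003]]
wrist_force: [10.4, -10.8, -2.8]
grip_width: 0.002
```

```bash
python3 sw.py 692.8 -129.2 0.16 8
```

```text
[-3.0, -0.4] -0.02
[-6.0, -0.8] -0.04
[-9.0, -1.1] -0.06
[-12.0, -1.4] -0.08
[-15.0, -1.6] -0.1
[-18.0, -1.8] -0.12
[-21.1, -1.8] -0.14
[-24.1, -1.9] -0.16
```

Request:
move_arm --delta_pos '[[-3.0,-0.4,0],[-6.0,-0.8,0],[-9.0,-1.1,0],[-12.0,-1.4,0],[-15.0,-1.6,0]]' --delta_rot '[[0,0,-0.02],[0,0,-0.04],[0,0,-0.06],[0,0,-0.08],[0,0,-0.1]]'

```text
t: 6.57
tool_pos: [0.6796, -0.1338, 0.0243]
eef_rot: [[0.005, 0.998, 0.059], [-0.003, 0.059, -0.998], [-1.0, 0.004, 0.003]]
wrist_force: [9.7, -11.6, -1.7]
grip_width: 0.002
```

```bash
cat > potang.py <<'E'
from h import *
import sys
c=read_camera("wrist");save(c,sys.argv[1])
w,col,u,v=cloud(c)
d=np.hypot(w[:,0]-.669,w[:,1]-.02)
m=(abs(w[:,2]-.091)<.006)&(d<.12)&(col[:,0]-col[:,2]>25)
q=w[m][:,:2].astype(np.float32)
print("n",len(q), "z", np.median(w[m][:,2]) if len(q) else 0, cv2.minAreaRect(q) if len(q)>20 else 0, state()["t"])
if len(q)>20:
    p=cv2.minAreaRect(q)[0]; print("ang about axis",np.degrees(np.arctan2(p[1]-.020,p[0]-.6692))%360)
E
python3 potang.py w3.png; python3 sw.py 677.8 -130.8 0.16 8
```

```text
n 0 z 0 0 6.6167
[-3.0, -0.1] -0.02
[-6.0, -0.2] -0.04
[-9.1, -0.2] -0.06
[-12.1, -0.2] -0.08
[-15.1, -0.1] -0.1
[-18.1, 0.1] -0.12
[-21.1, 0.3] -0.14
[-24.1, 0.6] -0.16
```

View pics/w3.png

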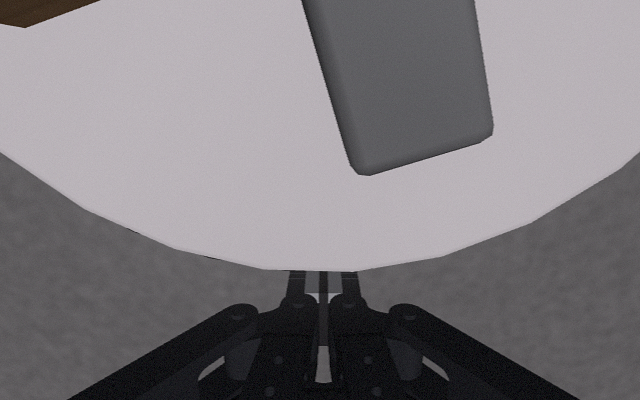

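The sharpener sits in the same place in the view (column 360, row 170), so the disc turns with the finger without slip. Continuing.

Request:
move_arm --delta_pos '[[-3.0,-0.1,0],[-6.0,-0.2,0],[-9.1,-0.2,0],[-12.1,-0.2,0],[-15.1,-0.1,0],[-18.1,0.1,0],[-21.1,0.3,0],[-24.1,0.6,0]]' --delta_rot '[[0,0,-0.02],[0,0,-0.04],[0,0,-0.06],[0,0,-0.08],[0,0,-0.1],[0,0,-0.12],[0,0,-0.14],[0,0,-0.16]]'

```text
t: 7.28
tool_pos: [0.6552, -0.1338, 0.0243]
eef_rot: [[0.004, 0.995, -0.101], [-0.004, -0.101, -0.995], [-1.0, 0.004, 0.003]]
wrist_force: [8.2, -15.7, -1.7]
grip_width: -0.001
```

```bash
python3 sw.py 653.7 -130.2 0.16 8
```

```text
[-3.0, 0.3] -0.02
[-6.0, 0.7] -0.04
[-9.0, 1.2] -0.06
[-12.0, 1.7] -0.08
[-14.9, 2.3] -0.1
[-17.9, 2.9] -0.12
[-20.8, 3.6] -0.14
[-23.7, 4.4] -0.16
```

```bash
python3 sw.py 653.7 -130.2 0.2 10 668 18.5
```

```text
[-3.0, 0.3] -0.02
[-5.9, 0.7] -0.04
[-8.9, 1.1] -0.06
[-11.8, 1.6] -0.08
[-14.8, 2.2] -0.1
[-17.7, 2.8] -0.12
[-20.6, 3.5] -0.14
[-23.5, 4.2] -0.16
[-26.4, 5.0] -0.18
[-29.3, 5.8] -0.2
```

Request:
move_arm --delta_pos '[[-3.0,-0.1,0],[-5.9,0.1,0],[-8.9,0.5,0],[-11.8,1.0,0],[-14.8,1.6,0]]' --delta_rot '[[0,0,-0.02],[0,0,-0.04],[0,0,-0.06],[0,0,-0.08],[0,0,-0.1]]'

```text
t: 7.7
tool_pos: [0.6403, -0.1318, 0.0242]
eef_rot: [[0.004, 0.98, -0.2], [-0.003, -0.2, -0.98], [-1.0, 0.004, 0.002]]
wrist_force: [7.2, -14.7, 0.0]
grip_width: 0.002
```

```bash
python3 sw.py 638.9 -128.6 0.2 10 668 18.5
```

```text
[-2.9, 0.6] -0.02
[-5.9, 1.3] -0.04
[-8.8, 2.0] -0.06
[-11.7, 2.8] -0.08
[-14.5, 3.6] -0.1
[-17.4, 4.5] -0.12
[-20.2, 5.5] -0.14
[-23.1, 6.5] -0.16
[-25.9, 7.6] -0.18
[-28.6, 8.7] -0.2
```

Request:
move_arm --delta_pos '[[-2.9,0.3,0],[-5.9,0.9,0],[-8.8,1.6,0],[-11.7,2.4,0],[-14.5,3.2,0],[-17.4,4.1,0]]' --delta_rot '[[0,0,-0.02],[0,0,-0.04],[0,0,-0.06],[0,0,-0.08],[0,0,-0.1],[0,0,-0.12]]'

```text
t: 8.2
tool_pos: [0.6227, -0.1276, 0.0242]
eef_rot: [[0.003, 0.949, -0.316], [-0.003, -0.316, -0.949], [-1.0, 0.004, 0.002]]
wrist_force: [5.4, -14.2, 2.2]
grip_width: 0.001
```

```bash
python3 sw.py 621.5 -124.5 0.2 10 668 18.5
```

```text
[-2.9, 1.0] -0.02
[-5.7, 2.0] -0.04
[-8.5, 3.0] -0.06
[-11.3, 4.2] -0.08
[-14.0, 5.4] -0.1
[-16.8, 6.6] -0.12
[-19.5, 7.9] -0.14
[-22.2, 9.2] -0.16
[-24.8, 10.6] -0.18
[-27.5, 12.1] -0.2
```

Request:
move_arm --delta_pos '[[-2.9,1.0,0.5],[-5.7,2.0,0.5],[-8.5,3.0,0.5],[-11.3,4.2,0.5],[-14.0,5.4,0.5],[-16.8,6.6,0.5]]' --delta_rot '[[0,0,-0.02],[0,0,-0.04],[0,0,-0.06],[0,0,-0.08],[0,0,-0.1],[0,0,-0.12]]'

```text
t: 8.7
tool_pos: [0.6053, -0.121, 0.0243]
eef_rot: [[0.002, 0.904, -0.427], [-0.003, -0.427, -0.904], [-1.0, 0.003, 0.002]]
wrist_force: [4.0, -14.1, -0.8]
grip_width: -0.001
```

```bash
python3 sw.py 604.7 -117.9 0.2 10 668 18.5; python3 potang.py w4.png
```

```text
[-2.7, 1.3] -0.02
[-5.4, 2.6] -0.04
[-8.1, 4.0] -0.06
[-10.7, 5.5] -0.08
[-13.3, 7.0] -0.1
[-15.9, 8.6] -0.12
[-18.4, 10.2] -0.14
[-20.9, 11.8] -0.16
[-23.4, 13.5] -0.18
[-25.8, 15.3] -0.2
n 0 z 0 0 8.75
```

View pics/w4.png

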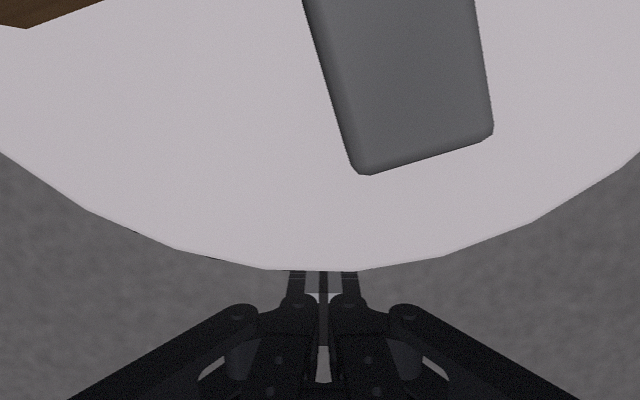

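Still no slip: the sharpener and rim are in the same place in the picture (360,170). Continuing.

Request:
move_arm --delta_pos '[[-2.6,1.6,0],[-5.3,2.9,0],[-8.0,4.3,0],[-10.6,5.8,0],[-13.2,7.3,0],[-15.8,8.9,0],[-18.3,10.5,0]]' --delta_rot '[[0,0,-0.02],[0,0,-0.04],[0,0,-0.06],[0,0,-0.08],[0,0,-0.1],[0,0,-0.12],[0,0,-0.14]]'

```text
t: 9.33
tool_pos: [0.5865, -0.1109, 0.0243]
eef_rot: [[0.001, 0.835, -0.55], [-0.003, -0.55, -0.835], [-1.0, 0.003, 0.002]]
wrist_force: [0.5, -17.1, 2.6]
grip_width: -0.0
```

```bash
python3 sw.py 586.4 -107.4 0.2 10 668 18.5
cat > glob.py <<'E'
from h import *
import sys
np.set_printoptions(precision=4,suppress=True)
for n in sys.argv[2:]:
    c=read_camera(n);save(c,n+sys.argv[1]+".png")
    w,col,u,v=cloud(c); d=np.hypot(w[:,0]-.669,w[:,1]-.02)
    m=(abs(w[:,2]-.091)<.006)&(d<.12)&(col[:,0]-col[:,2]>25);q=w[m]
    if len(q)>20:
        r=cv2.minAreaRect(q[:,:2].astype(np.float32)); p=np.array(r[0])
        print(n,"pot",len(q),r,"ang",np.degrees(np.arctan2(p[1]-.0195,p[0]-.669))%360)
    m=(w[:,2]<.012)&(w[:,2]>.002)&(d<.23)&(d>.155)&(col.min(1)>170)&(w[:,0]<.56)&(w[:,1]>.03)
    q=w[m][:,:2]
    if len(q)>20:
        mu=q.mean(0);V=np.linalg.svd(q-mu)[2][0];V=V*np.sign(-V[0]);print("  ptr",len(q),mu,V,np.degrees(np.arctan2(V[1],V[0])))
    g=pinpoint("pot_mouth",c); 
    if g: print("  mouth",g[0]["at"],round(g[0]["conf"],2),atz(c,g[0]["at"],.092))
print(state()["t"])
E
python3 glob.py 5 scene side
```

```text
[-2.5, 1.7] -0.02
[-5.0, 3.4] -0.04
[-7.4, 5.1] -0.06
[-9.8, 6.9] -0.08
[-12.2, 8.8] -0.1
[-14.5, 10.7] -0.12
[-16.8, 12.6] -0.14
[-19.0, 14.6] -0.16
[-21.2, 16.6] -0.18
[-23.4, 18.7] -0.2Traceback (most recent call last):
  File "glob.py", line 1, in <module>
    from h import *
  File "h.py", line 1, in <module>
    from workcell import *
  File "<controller>", line 1, in <module>
  File "<controller>", line 16, in <module>
    from ._kdtree import *
    from ._ckdtree import cKDTree, cKDTreeNode  # type: ignore[import-not-found]
    ^^^^^^^^^^^^^^^^^^^^^^^^^^^^^^^^^^^^^^^^^^
  File "scipy/spatial/_ckdtree.pyx", line 11, in init scipy.spatial._ckdtree
    from ._base import *
    from ._sputils import (asmatrix, check_reshape_kwargs, check_shape,
                           get_sum_dtype, isdense, isscalarlike, _todata,
                           matrix, validateaxis, getdtype, is_pydata_spmatrix)
    from scipy._lib._util import np_long, np_ulong
    from scipy._lib._array_api import (Array, array_namespace, is_lazy_array,
                                       is_numpy, is_marray, xp_result_device,
                                       xp_size, xp_result_type)
    from scipy._lib.array_api_compat import (
    ...<11 lines>...
    )
    from numpy import *  # noqa: F403  # pyright: ignore[reportWildcardImportFromLibrary]
    ^^^^^^^^^^^^^^^^^^^
  File "<frozen importlib._bootstrap>", line 1418, in _handle_fromlist
  File "<frozen importlib._bootstrap>", line 1420, in _handle_fromlist
    import numpy.f2py as f2py
    from . import diagnose, f2py2e
    from . import (
    ...<8 lines>...
    )
    from .crackfortran import markoutercomma
    from ._abc import *
    from glob import _Globber, _no_recurse_symlinks
  File "glob.py", line 3, in <module>
    np.set_printoptions(precision=4,suppress=True)
    ^^
NameError: name 'np' is not defined
```

```bash
mv glob.py gview.py; rm -rf __pycache__/glob*; python3 gview.py 5 scene side
```

```text
scene pot 253 ((0.6012959480285645, 0.039074305444955826), (0.06260458379983902, 0.05703387036919594), 74.00017547607422) ang 163.8745873469828
  ptr 92 [0.5107 0.1014] [-0.8878  0.4602] 152.60218410203598
  mouth [314.3, 207.7] 0.73 [0.6015 0.0319 0.092 ]
side pot 115 ((0.585243821144104, 0.04086749628186226), (0.06150253489613533, 0.025957617908716202), 74.03982543945312) ang 165.6882367362895
  ptr 76 [0.511  0.0989] [-0.8891  0.4577] 152.75840442596274
  mouth [309.1, 181.2] 0.57 [0.5969 0.0439 0.092 ]
9.5333
```

View pics/side5.png

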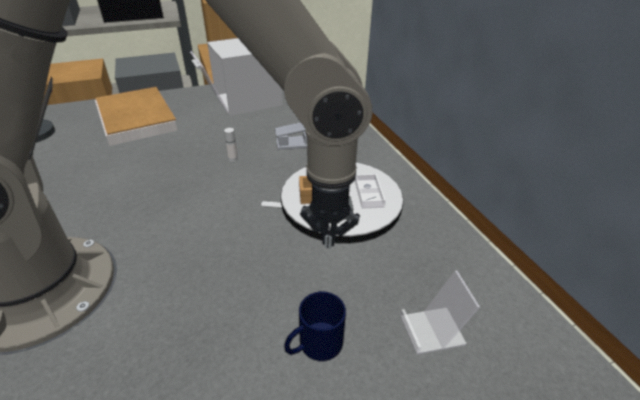

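The side picture shows the pot nearly at the front (305,190), with about 10° left to go.

Request:
move_arm --delta_pos '[[-2.8,1.3,0],[-5.3,3.0,-0.3],[-7.7,4.7,-0.3],[-10.1,6.5,-0.3],[-12.5,8.4,-0.3]]' --delta_rot '[[0,0,-0.02],[0,0,-0.04],[0,0,-0.06],[0,0,-0.08],[0,0,-0.1]]'

```text
t: 9.95
tool_pos: [0.5741, -0.1023, 0.0242]
eef_rot: [[0.002, 0.776, -0.63], [-0.003, -0.63, -0.776], [-1.0, 0.003, 0.001]]
wrist_force: [-2.7, -16.7, 7.8]
grip_width: -0.002
```

```bash
python3 sw.py 573.9 -99.0 0.06 3 668 18.5
```

```text
[-2.3, 1.9] -0.02
[-4.6, 3.9] -0.04
[-6.9, 5.9] -0.06
```

Request:
move_arm --delta_pos '[[-0.4,-0.5,1],[-2.7,1.4,1],[-5.0,3.4,1],[-7.3,5.4,1]]' --delta_rot '[[0,0,0],[0,0,-0.02],[0,0,-0.04],[0,0,-0.06]]'

```text
t: 10.28
tool_pos: [0.5666, -0.096, 0.0248]
eef_rot: [[0.001, 0.738, -0.675], [-0.002, -0.675, -0.738], [-1.0, 0.002, 0.001]]
wrist_force: [0.3, -11.8, 0.1]
grip_width: 0.001
```

```bash
python3 gview.py 6 scene side
```

```text
scene pot 245 ((0.6036351323127747, 0.0459291934967041), (0.060706283897161484, 0.05664747953414917), 68.14073944091797) ang 157.98487590167315
  ptr 89 [0.5108 0.1011] [-0.8675  0.4974] 150.17215544646308
  mouth [316.5, 212.8] 0.95 [0.6033 0.048  0.092 ]
  ptr 73 [0.5109 0.099 ] [-0.8905  0.455 ] 152.93585874696606
  mouth [342.4, 209.3] 0.67 [ 0.6293 -0.0801  0.092 ]
10.4833
```

```bash
python3 potang.py w6.png
```

```text
n 0 z 0 0 10.5333
```

View pics/w6.png

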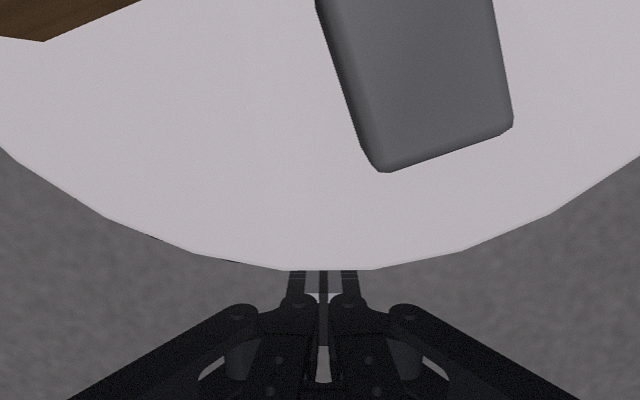

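The finger slipped about 20 px (~2.5°) when the press fell to 8.6 N. I'll press a little more and sweep the rest.

```bash
python3 sw.py 567.1 -93.0 0.08 4 668 18.5
```

```text
[-2.2, 2.0] -0.02
[-4.4, 4.1] -0.04
[-6.5, 6.3] -0.06
[-8.6, 8.4] -0.08
```

Request:
move_arm --delta_pos '[[0.5,0.6,0],[0.5,0.6,0]]' --delta_rot '[[0,0,0],[0,0,0]]'

```text
t: 10.7
tool_pos: [0.5662, -0.0956, 0.0247]
eef_rot: [[-0.001, 0.738, -0.675], [-0.002, -0.675, -0.738], [-1.0, 0.001, 0.002]]
wrist_force: [-8.5, -13.7, 6.5]
grip_width: 0.004
```

Request:
move_arm --delta_pos '[[-2.3,1.8,0.7],[-4.5,3.9,0.7],[-6.6,6.1,0.7]]' --delta_rot '[[0,0,-0.02],[0,0,-0.04],[0,0,-0.06]]'

```text
t: 10.95
tool_pos: [0.56, -0.0897, 0.0253]
eef_rot: [[0.0, 0.695, -0.719], [-0.002, -0.719, -0.695], [-1.0, 0.002, 0.002]]
wrist_force: [-3.0, -16.7, 0.9]
grip_width: -0.0
```

```bash
python3 potang.py w7.png;python3 gview.py 7 scene
```

```text
n 2 z 0.08533115830831452 0 11.0
scene pot 247 ((0.6050365567207336, 0.04878934472799301), (0.06003951653838158, 0.05645841360092163), 64.13728332519531) ang 155.3965981166629
  ptr 88 [0.5109 0.1011] [-0.886   0.4637] 152.37418436085585
  mouth [318.4, 215.2] 0.58 [0.6022 0.0565 0.092 ]
11.1
```

View pics/w7.png

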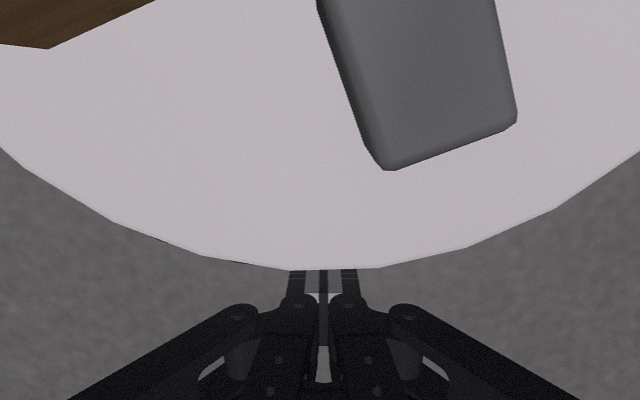

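Request:
move_arm --delta_pos '[[-15,-14,2],[-35,-33,10],[-40,-38,45],[-40,-38,85],[-35,-30,125],[-20,-5,155],[0,25,180],[15,55,205],[30,85,225],[40,107,235],[40,107,235],[40,107,235],[40,107,235]]' --delta_rot '[[0,0,0],[0,0,0],[0,0,0],[0,0,0.1],[0,0,0.2],[0,0,0.3],[0,0,0.4],[0,0,0.5],[0,0,0.6],[0,0,0.7],[0,0,0.8],[0,0,0.8],[0,0,0.8]]' --fingers 0

```text
t: 12.18
tool_pos: [0.6001, 0.0196, 0.2599]
eef_rot: [[-0.001, 1.0, -0.001], [-0.0, -0.001, -1.0], [-1.0, -0.001, 0.0]]
wrist_force: [-0.2, -0.8, -0.1]
grip_width: 0.997
```

```bash
cat > fine.py <<'E'
from h import *
import sys
from scipy.optimize import least_squares
np.set_printoptions(precision=4,suppress=True)
c=read_camera("wrist");save(c,sys.argv[1]);w,col,u,v=cloud(c);d=np.hypot(w[:,0]-.669,w[:,1]-.02)
q=w[(abs(w[:,2]-.05)<.006)&(d<.17)&(col.min(1)>120)][:,:2];ctr=np.array([.669,.02])
for _ in range(3):
    a=np.arctan2(*(q-ctr).T[::-1]);r=np.hypot(*(q-ctr).T);b=(a/np.pi*90).astype(int)
    e=np.array([q[b==k][r[b==k].argmax()] for k in np.unique(b)]);e=e[np.hypot(*(e-ctr).T)>.14]
    ctr=least_squares(lambda x:np.hypot(*(e-x[:2]).T)-.15,ctr,loss='soft_l1',f_scale=.001).x
print("disc centre",ctr,len(e))
m=(abs(w[:,2]-.0915)<.005)&(d<.13)&(col[:,0]-col[:,2]>20);q=w[m]
r=cv2.minAreaRect(q[:,:2].astype(np.float32));p=np.array(r[0]);print("pot",len(q),np.median(q[:,2]),r)
m=(w[:,2]<.012)&(w[:,2]>.002)&(d<.23)&(d>.16)&(col.min(1)>160)&(w[:,0]<.56)&(w[:,1]>.03);q=w[m][:,:2]
r2=cv2.minAreaRect(q.astype(np.float32));mu=q.mean(0);V=np.linalg.svd(q-mu)[2][0];V*=np.sign(-V[0])
print("ptr",len(q),r2,mu,np.degrees(np.arctan2(V[1],V[0])),"tip",mu+V*((q-mu)@V).max())
print("pot->ptr dir",np.degrees(np.arctan2(*(mu-p)[::-1])))
for ax in ((.6692,.0200),(.668,.0185),(.6700,.022)):
    A=np.array(ax);print(ax,"pot ang",np.degrees(np.arctan2(*(p-A)[::-1])),"r",np.linalg.norm(p-A),"ptr ang",np.degrees(np.arctan2(*(mu-A)[::-1])))
print(state()["t"])
E
python3 fine.py w8.png
```

```text
disc centre [0.6766 0.0229] 174
pot 2134 0.09146690206611077 ((0.605793833732605, 0.048254694789648056), (0.05828321352601051, 0.05783287435770035), 64.85022735595703)
ptr 586 ((0.5092894434928894, 0.10137677192687988), (0.016499385237693787, 0.038719046860933304), 62.28056716918945) [0.5093 0.1014] 152.48697805431715 tip [0.4921 0.1104]
pot->ptr dir 151.14306126402332
(0.6692, 0.02) pot ang 155.98156338164173 r 0.06941663848375769 ptr ang 153.01272933019777
(0.668, 0.0185) pot ang 154.43709674129215 r 0.06895613811483288 ptr ang 152.4108420397268
(0.67, 0.022) pot ang 157.7597405246667 r 0.06936671237166969 ptr ang 153.69834418400578
12.2333
```

View pics/w8.png

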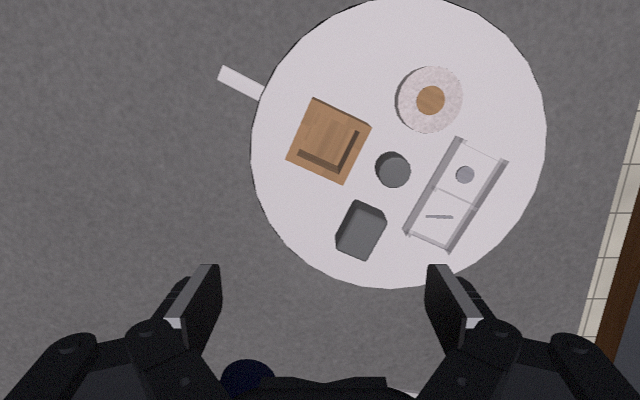

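Run:
```python
import numpy as np
P1=np.array([[.6096,-.0178],[.6692,.0280]]);P2=np.array([[.6058,.0483],[.6766,.0229]])
for deg in (-55.5,-56.5,-57.5):
    t=np.radians(deg);R=np.array([[np.cos(t),-np.sin(t)],[np.sin(t),np.cos(t)]])
    for a,b in zip(P1,P2):
        A=np.linalg.solve(np.eye(2)-R,b-R@a)
        tip=np.array([.4921,.1103]);mu=np.array([.5093,.1014])
        f=lambda q:np.degrees(np.arctan2(*(q-A)[::-1]))
        print(deg,A.round(4),"pot",f(P2[0]).round(2),"tip",f(tip).round(2),"mu",f(mu).round(2),np.linalg.norm(P2[0]-A).round(4),np.linalg.norm(tip-A).round(4))
```

```text
-55.5 [0.6705 0.0189] pot 155.54 tip 152.86 mu 152.89 0.0711 0.2005
-55.5 [0.6681 0.0184] pot 154.36 tip 152.43 mu 152.4 0.0691 0.1985
-56.5 [0.6692 0.0188] pot 155.04 tip 152.67 mu 152.68 0.0699 0.1994
-56.5 [0.6682 0.0186] pot 154.5 tip 152.48 mu 152.46 0.0691 0.1985
-57.5 [0.6679 0.0187] pot 154.54 tip 152.49 mu 152.47 0.0688 0.1983
-57.5 [0.6683 0.0187] pot 154.65 tip 152.53 mu 152.51 0.0691 0.1985
```

The pot faces 154.8° and the pointer 152.6°, so about 2° are left (~5.8 mm on the rim). I'll push once more.

Request:
move_arm --delta_pos '[[15,-36,0],[30,-73,0],[45,-110,-10],[60,-145,-30],[72,-178,-65],[72,-178,-105],[72,-178,-145],[72,-178,-185],[72,-178,-220],[72,-178,-235],[72,-171,-235],[72,-166,-235],[72,-163,-235],[72,-163,-235]]' --delta_rot '[[0,0,0],[0,0,0],[0,0,0],[0,0,0],[0,0,0],[0,0,0],[0,0,0],[0,0,0],[0,0,0],[0,0,0],[0,0,0],[0,0,0],[0,0,0],[0,0,0]]' --fingers 255

```text
t: 13.4
tool_pos: [0.6741, -0.1417, 0.0279]
eef_rot: [[0.004, 1.0, 0.003], [0.0, 0.003, -1.0], [-1.0, 0.004, -0.0]]
wrist_force: [-0.6, -0.3, -0.1]
grip_width: 0.0
```

Request:
move_arm --delta_pos '[[0,2,0],[0,4,0],[0,4,0]]' --delta_rot '[[0,0,0],[0,0,0],[0,0,0]]'

```text
t: 13.65
tool_pos: [0.673, -0.1385, 0.0262]
eef_rot: [[0.001, 1.0, 0.002], [0.0, 0.002, -1.0], [-1.0, 0.001, -0.0]]
wrist_force: [0.5, -0.3, 0.3]
grip_width: 0.0
```

Request:
move_arm --delta_pos '[[0,1.2,0],[0,2,0],[0,2,0]]' --delta_rot '[[0,0,0],[0,0,0],[0,0,0]]'

```text
t: 13.9
tool_pos: [0.6728, -0.1384, 0.0259]
eef_rot: [[0.001, 1.0, 0.001], [-0.001, 0.001, -1.0], [-1.0, 0.001, 0.001]]
wrist_force: [-0.6, -4.7, 5.5]
grip_width: 0.0
```

Request:
move_arm --delta_pos '[[0,1,0],[0,1,0]]' --delta_rot '[[0,0,0],[0,0,0]]'

```text
t: 14.07
tool_pos: [0.6728, -0.1383, 0.0259]
eef_rot: [[0.001, 1.0, 0.0], [-0.002, 0.0, -1.0], [-1.0, 0.001, 0.002]]
wrist_force: [0.2, -8.7, 4.3]
grip_width: 0.002
```

Request:
move_arm --delta_pos '[[0,0.9,0.7],[-1,0.9,0.7],[-2.5,0.9,0.7],[-4,0.9,0.7],[-5.3,0.9,0.7],[-5.3,0.9,0.7]]' --delta_rot '[[0,0,0],[0,0,-0.007],[0,0,-0.017],[0,0,-0.027],[0,0,-0.035],[0,0,-0.035]]'

```text
t: 14.57
tool_pos: [0.6679, -0.1384, 0.0262]
eef_rot: [[0.002, 0.999, -0.036], [-0.003, -0.036, -0.999], [-1.0, 0.003, 0.003]]
wrist_force: [6.8, -13.3, -7.4]
grip_width: -0.002
```

Request:
move_arm --delta_pos '[[-0.6,-0.1,-0.4],[-1.2,-0.1,-0.4],[-1.2,-0.1,-0.4]]' --delta_rot '[[0,0,-0.003],[0,0,-0.005],[0,0,-0.005]]'

```text
t: 14.82
tool_pos: [0.6672, -0.1384, 0.0261]
eef_rot: [[0.003, 0.999, -0.041], [-0.003, -0.041, -0.999], [-1.0, 0.003, 0.003]]
wrist_force: [9.0, -13.6, -4.0]
grip_width: -0.0
```

Request:
move_arm --delta_pos '[[0,-10,0],[0,-30,5],[0,-30,45],[0,-25,85],[-10,0,120],[-25,35,145],[-40,70,170],[-52,105,195],[-60,135,215],[-66,160,235],[-66,160,235],[-66,160,235]]' --delta_rot '[[0,0,0],[0,0,0],[0,0,0],[0,0,0.04],[0,0,0.04],[0,0,0.04],[0,0,0.04],[0,0,0.04],[0,0,0.04],[0,0,0.04],[0,0,0.04],[0,0,0.04]]' --fingers 0

```text
t: 15.82
tool_pos: [0.6002, 0.027, 0.2622]
eef_rot: [[0.002, 1.0, 0.005], [0.001, 0.005, -1.0], [-1.0, 0.002, -0.001]]
wrist_force: [-0.8, -1.2, -0.1]
grip_width: 1.002
```

```bash
python3 fine.py w9.png
```

```text
disc centre [0.6769 0.0226] 173
pot 2104 0.09146282250620363 ((0.6068525314331055, 0.0504077672958374), (0.058278050273656845, 0.057850372046232224), 62.883644104003906)
ptr 574 ((0.5090636610984802, 0.10140740871429443), (0.016658315435051918, 0.03881298750638962), 62.87621307373047) [0.5093 0.1015] 152.5444227384588 tip [0.492  0.1105]
pot->ptr dir 152.37498472818822
(0.6692, 0.02) pot ang 154.0008351340167 r 0.06936742137788965 ptr ang 153.0033221865345
(0.668, 0.0185) pot ang 152.4436972676 r 0.06897186764141355 ptr ang 152.4014472395398
(0.67, 0.022) pot ang 155.77873918651963 r 0.06924307928696835 ptr ang 153.6888920813283
15.8667
```

View pics/w9.png

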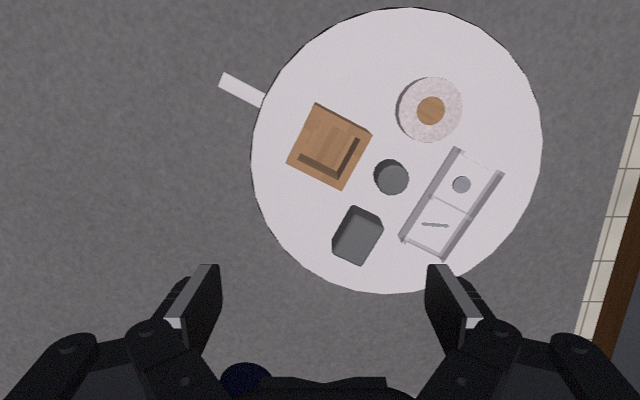

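The pot (330,147) is now in line with the pointer (240,88): the pot faces 152.9° and the pointer 152.5–152.9°. On to the stick.

Request:
move_arm --delta_pos '[[-15,32,0],[-30,66,0],[-47,102,0],[-65,137,0],[-82,172,0],[-98,207,0],[-115,242,0],[-130,263,0],[-130,263,0],[-130,263,0]]' --delta_rot '[[0,0,0],[0,0,0],[0,0,0],[0,0,0],[0,0,0],[0,0,0],[0,0,0],[0,0,0],[0,0,0],[0,0,0]]'

```text
t: 16.7
tool_pos: [0.4696, 0.2878, 0.2595]
eef_rot: [[-0.001, 1.0, 0.003], [-0.001, 0.003, -1.0], [-1.0, -0.001, 0.001]]
wrist_force: [-0.2, 0.3, 0.1]
grip_width: 0.996
```

Run:
```python
from h import *
np.set_printoptions(precision=4,suppress=True)
c=read_camera("wrist");save(c,"w10.png");w,col,u,v=cloud(c)
m=(np.hypot(w[:,0]-.466,w[:,1]-.346)<.04)&(w[:,2]>.094)&(w[:,2]<.12);q=w[m]
print(len(q),np.median(q[:,2]),cv2.minEnclosingCircle(q[:,:2].astype(np.float32)))
m=(np.hypot(w[:,0]-.466,w[:,1]-.346)<.2)&(np.hypot(w[:,0]-.466,w[:,1]-.346)>.03)&(w[:,2]>.02)&(w[:,2]<.09);q=w[m];print("other",len(q),q.min(0),q.max(0))
print(state()["tool_pos"],state()["t"])
```

```text
875 0.09945020317152148 ((0.4658464789390564, 0.3473528027534485), 0.01380996685475111)
other 4059 [0.6054 0.3474 0.0201] [0.6659 0.4094 0.0623]
[0.4704 0.2866 0.2596] 16.75
```

View pics/w10.png

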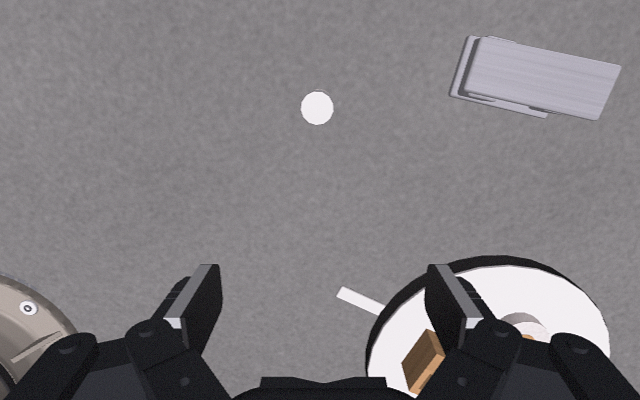

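The wrist picture shows the stick upright at (317,107), clear of the punch (535,80). It is at (0.466, 0.347) with its top at 0.0995. Descending to grasp.

Request:
move_arm --delta_pos '[[-2,30,-10],[-4,59.5,-30],[-4,59.5,-60],[-4,59.5,-95],[-4,59.5,-130],[-4,59.5,-160],[-4,59.5,-185],[-4,59.5,-204],[-4,59.5,-204],[-4,59.5,-204]]' --delta_rot '[[0,0,0],[0,0,0],[0,0,0],[0,0,0],[0,0,0],[0,0,0],[0,0,0],[0,0,0],[0,0,0],[0,0,0]]'

```text
t: 17.58
tool_pos: [0.4666, 0.3454, 0.0558]
eef_rot: [[-0.001, 1.0, -0.0], [-0.002, -0.0, -1.0], [-1.0, -0.001, 0.002]]
wrist_force: [-0.1, -0.6, 0.8]
grip_width: 0.998
```

Request:
move_arm --delta_pos '[[0,0,0],[0,0,0],[0,0,0],[0,0,0],[0,0,0],[0,0,0],[0,0,0],[0,0,0]]' --delta_rot '[[0,0,0],[0,0,0],[0,0,0],[0,0,0],[0,0,0],[0,0,0],[0,0,0],[0,0,0]]' --fingers 255 --squeeze 40

```text
t: 18.25
tool_pos: [0.4661, 0.3476, 0.0569]
eef_rot: [[0.0, 1.0, 0.002], [0.0, 0.002, -1.0], [-1.0, 0.0, -0.0]]
wrist_force: [-0.2, -0.1, 6.1]
grip_width: 0.317
```

Request:
move_arm --delta_pos '[[0,0,20],[0,0,50],[0,0,85],[0,0,120],[14,-28,140],[28,-60,145],[43,-92,145],[58,-124,145],[73,-156,145],[88,-188,145],[103,-220,145],[118,-252,145],[132,-280,145],[141,-297,145],[141,-297,145],[141,-297,145],[141,-297,145]]' --delta_rot '[[0,0,0],[0,0,0],[0,0,0],[0,0,0],[0,0,0],[0,0,0],[0,0,0],[0,0,0],[0,0,0],[0,0,0],[0,0,0],[0,0,0],[0,0,0],[0,0,0],[0,0,0],[0,0,0],[0,0,0]]'

```text
t: 19.67
tool_pos: [0.6066, 0.0511, 0.2013]
eef_rot: [[-0.001, 1.0, 0.002], [0.0, 0.002, -1.0], [-1.0, -0.001, -0.0]]
wrist_force: [0.8, 0.5, -0.1]
grip_width: 0.32
```

```bash
python3 - <<'E'
from h import *
np.set_printoptions(precision=4,suppress=True)
for n in ("scene","side","wrist"):
    c=read_camera(n);save(c,n+"11.png");w,col,u,v=cloud(c)
    m=(np.hypot(w[:,0]-.607,w[:,1]-.0504)<.022)&(w[:,2]>.13)&(w[:,2]<.27)&(col.min(1)>150);q=w[m]
    if len(q)>10:
        print(n,len(q),"z",q[:,2].min(),q[:,2].max())
        for lo in np.arange(.13,.26,.02):
            s=q[(q[:,2]>=lo)&(q[:,2]<lo+.02)]
            if len(s)>8: print("  ",lo.round(2),len(s),(s[:,:2].min(0)+s[:,:2].max(0))/2, s[:,:2].min(0),s[:,:2].max(0))
print(state()["tool_pos"],state()["t"],state()["grip_width"])
E
python3 -c "
import cv2,numpy as np
a=cv2.imread('pics/scene11.png')[100:300,200:440];b=cv2.imread('pics/side11.png')[100:300,220:460]
cv2.imwrite('pics/cmp11.png',np.hstack([cv2.resize(x,None,fx=1.6,fy=1.6) for x in(a,b)]))"
```

```text
scene 107 z 0.1458177807305695 0.2674412026767249
   0.15 14 [0.6084 0.056 ] [0.5963 0.0478] [0.6205 0.0643]
   0.17 17 [0.6091 0.0568] [0.597  0.0485] [0.6212 0.0651]
   0.19 19 [0.6029 0.0623] [0.5904 0.0595] [0.6155 0.0651]
   0.23 55 [0.6049 0.0541] [0.5946 0.0439] [0.6152 0.0643]
side 52 z 0.24309543418498514 0.24560287774483502
   0.23 52 [0.6066 0.05  ] [0.5955 0.0365] [0.6177 0.0635]
wrist 4169 z 0.16479364095301116 0.24590077182829362
   0.17 10 [0.6217 0.0546] [0.6213 0.0529] [0.6222 0.0563]
   0.19 61 [0.6082 0.0608] [0.595 0.056] [0.6214 0.0656]
   0.23 4094 [0.6074 0.0509] [0.5895 0.037 ] [0.6254 0.0648]
[0.6066 0.0516 0.2015] 19.8167 0.31833963597138837
```

View pics/cmp11.png

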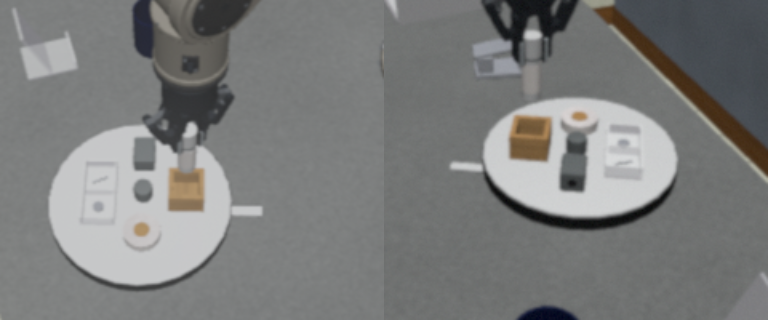

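View pics/wrist11.png

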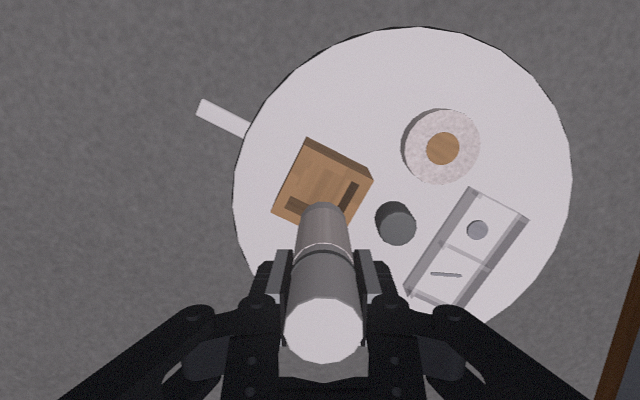

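The stick hangs upright over the mouth: its top is at (0.607, 0.051) and its foot at about 0.145. The pot centre is at (0.607, 0.050). Lowering now.

Request:
move_arm --delta_pos '[[0,0,-20],[0,-0.5,-42],[0,-0.5,-60],[0,-0.5,-72],[0,-0.5,-79],[0,-0.5,-81],[0,-0.5,-81]]' --delta_rot '[[0,0,0],[0,0,0],[0,0,0],[0,0,0],[0,0,0],[0,0,0],[0,0,0]]'

```text
t: 20.4
tool_pos: [0.607, 0.0501, 0.1206]
eef_rot: [[-0.0, 1.0, 0.002], [0.0, 0.002, -1.0], [-1.0, -0.0, -0.0]]
wrist_force: [-0.3, -0.5, -0.2]
grip_width: 0.317
```

Request:
move_arm --delta_pos '[[0,0,-2],[0,0,-4],[0,0,-5],[0,0,-5]]' --delta_rot '[[0,0,0],[0,0,0],[0,0,0],[0,0,0]]'

```text
t: 20.73
tool_pos: [0.607, 0.0499, 0.1157]
eef_rot: [[0.0, 1.0, 0.002], [0.0, 0.002, -1.0], [-1.0, 0.0, -0.0]]
wrist_force: [-0.2, -0.2, -1.6]
grip_width: 0.321
```

Request:
move_arm --delta_pos '[[0,0,-1],[0,0,-1.5],[0,0,-1.5]]' --delta_rot '[[0,0,0],[0,0,0],[0,0,0]]'

```text
t: 20.98
tool_pos: [0.6073, 0.0499, 0.1149]
eef_rot: [[0.001, 1.0, 0.002], [0.0, 0.002, -1.0], [-1.0, 0.001, -0.0]]
wrist_force: [-4.0, 0.1, 11.2]
grip_width: 0.321
```

Request:
move_arm --delta_pos '[[0,0,-1],[0,0,-1.5],[0,0,-1.5]]' --delta_rot '[[0,0,0],[0,0,0],[0,0,0]]'

```text
t: 21.23
tool_pos: [0.6076, 0.0499, 0.1147]
eef_rot: [[0.002, 1.0, 0.002], [0.001, 0.002, -1.0], [-1.0, 0.002, -0.001]]
wrist_force: [-10.1, -0.7, 31.8]
grip_width: 0.315
```

The stick touched the pot's floor at TCP 0.115. I'll ease off and then open.

Request:
move_arm --delta_pos '[[0,0,2],[0,0,2.5],[0,0,2.5]]' --delta_rot '[[0,0,0],[0,0,0],[0,0,0]]'

```text
t: 21.48
tool_pos: [0.6071, 0.0499, 0.1152]
eef_rot: [[0.0, 1.0, 0.002], [0.0, 0.002, -1.0], [-1.0, 0.0, -0.0]]
wrist_force: [-0.0, -0.2, -0.8]
grip_width: 0.312
```

Request:
move_arm --delta_pos '[[0,0,0],[0,0,0],[0,0,0],[0,0,0],[0,0,0],[0,0,0],[0,0,0],[0,0,0],[0,0,0]]' --delta_rot '[[0,0,0],[0,0,0],[0,0,0],[0,0,0],[0,0,0],[0,0,0],[0,0,0],[0,0,0],[0,0,0]]' --fingers 0

```text
t: 22.23
tool_pos: [0.607, 0.0499, 0.115]
eef_rot: [[0.0, 1.0, 0.002], [0.0, 0.002, -1.0], [-1.0, 0.0, -0.0]]
wrist_force: [-0.1, 0.1, -0.7]
grip_width: 1.002
```

Retreating straight up, then back for a view.

Request:
move_arm --delta_pos '[[0,0,15],[0,0,40],[0,0,75],[0,0,110],[0,0,145],[0,-15,165],[0,-25,165],[0,-25,165],[0,-25,165]]' --delta_rot '[[0,0,0],[0,0,0],[0,0,0],[0,0,0],[0,0,0],[0,0,0],[0,0,0],[0,0,0],[0,0,0]]'

```text
t: 22.98
tool_pos: [0.6066, 0.0245, 0.2795]
eef_rot: [[-0.001, 1.0, 0.001], [0.0, 0.001, -1.0], [-1.0, -0.001, -0.0]]
wrist_force: [0.8, 0.3, -0.0]
grip_width: 1.001
```

```bash
python3 fine.py w12.png
python3 - <<'E'
from h import *
np.set_printoptions(precision=4,suppress=True)
for n in ("scene","side","wrist"):
    c=read_camera(n);save(c,n+"12.png");w,col,u,v=cloud(c)
    m=(np.hypot(w[:,0]-.607,w[:,1]-.0504)<.04)&(w[:,2]>.1)&(w[:,2]<.17)&(col.min(1)>90);q=w[m]
    if len(q)>10:
        t=q[q[:,2]>np.percentile(q[:,2],98)-.003]
        print(n,"top z",np.percentile(q[:,2],98),cv2.minEnclosingCircle(t[:,:2].astype(np.float32)))
        for lo in (.1,.12,.14):
            s=q[(q[:,2]>=lo)&(q[:,2]<lo+.02)]
            if len(s)>8: print("  ",lo,len(s),s[:,:2].min(0),s[:,:2].max(0))
    for nm in ("mug","punch","phone_stand"):
        r=pinpoint(nm,c)
        if r and n!="wrist": print(nm,r[0]["at"])
E
python3 -c "
import cv2,numpy as np
a=cv2.imread('pics/scene12.png')[100:300,200:440];b=cv2.imread('pics/side12.png')[100:300,220:460]
cv2.imwrite('pics/cmp12.png',np.hstack([cv2.resize(x,None,fx=1.6,fy=1.6) for x in(a,b)]))"
```

```text
disc centre [0.6766 0.0228] 177
pot 1601 0.09151683235345986 ((0.6069389581680298, 0.05037786439061165), (0.05820457264780998, 0.05798197537660599), 62.86975860595703)
ptr 529 ((0.509206235408783, 0.10130464285612106), (0.016636652871966362, 0.0387103371322155), 62.82478332519531) [0.5093 0.1014] 152.9884425793753 tip [0.492  0.1102]
pot->ptr dir 152.4084722071801
(0.6692, 0.02) pot ang 153.991729963468 r 0.06927663368652333 ptr ang 153.01975016655004
(0.668, 0.0185) pot ang 152.4324911161318 r 0.06888141307865168 ptr ang 152.41771325137708
(0.67, 0.022) pot ang 155.7719558036048 r 0.06915199335019524 ptr ang 153.70555834988608
23.0333
scene top z 0.15963386546497757 ((0.6073256134986877, 0.050816334784030914), 0.014551982283592224)
   0.1 42 [0.5973 0.0505] [0.6214 0.0652]
   0.12 47 [0.5978 0.0486] [0.6222 0.0653]
   0.14 118 [0.593  0.0361] [0.6209 0.0652]
mug [299.2, 124.0]
punch [355.2, 348.0]
phone_stand [231.2, 134.9]
side top z 0.15887496180778687 ((0.6082940101623535, 0.048211317509412766), 0.015132277272641659)
   0.1 85 [0.5929 0.0321] [0.6184 0.0499]
   0.12 84 [0.593  0.0338] [0.6182 0.0515]
   0.14 136 [0.5934 0.0336] [0.6201 0.0611]
mug [340.4, 175.0]
punch [292.1, 143.8]
phone_stand [430.8, 330.5]
wrist top z 0.1588364473327569 ((0.6083383560180664, 0.04957788437604904), 0.013922231271862984)
   0.1 100 [0.595  0.0537] [0.6219 0.0638]
   0.12 110 [0.5948 0.0521] [0.6218 0.0634]
   0.14 1088 [0.5946 0.0359] [0.6221 0.0632]
```

View pics/cmp12.png

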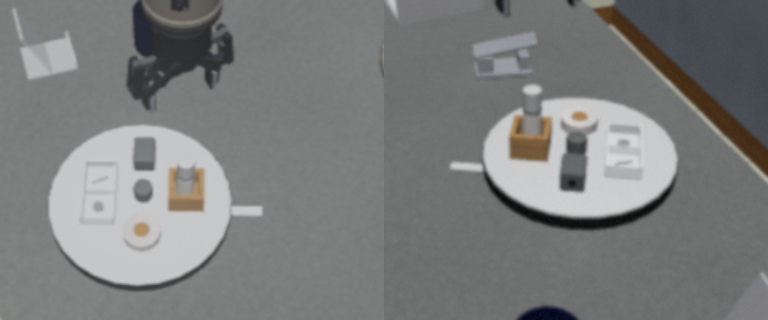

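View pics/w12.png

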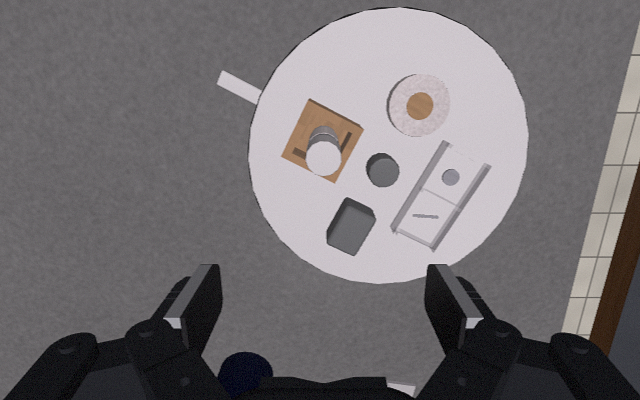

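The stick stands upright in the pot (wrist 323,155; top at 0.159), the pot is in line with the pointer, and the arm is clear. Handing in.

```bash
python3 -c "
from workcell import *
print(hand_in())"
```

```text
the job is handed in; nothing more can be done
None
```

The pot now faces the front and the glue stick stands upright in it. I handed the job in at about 23 s of the 64 s allowed, with the arm clear of everything.

**Turntable:** I turned it clockwise about 58° by pressing the shut fingertips on the rim. The contact-force readings, taken at the end of each move, peaked at about 18.6 N, so I have no reading within a move. The finger slipped about 2.5° once when the press got too light. A second short push at a new spot on the rim took out the last 2°.

**Glue stick:** I picked it up, lowered it into the pot until it touched the floor, eased off and released. At that touch the wrist force read about 32 N, more than I wanted, but the pot did not move.

**Last checks:**
- **Pot:** it faces 152.9°, and the pointer lies at 152.8 to 153.0°. The pot's bearing from the turning axis came out between 152.4 and 155.8°, depending on which estimate of the axis is used. The two lowest axis estimates agree with the pointer to about 1° or better.
- **Stick:** its axis is upright within measurement error, with the top at 0.159 m.
- **Mug, punch and phone stand:** never approached. The phone stand and punch were detected where they were at the start. The mug was confirmed only in the scene view, about 5 pixels off; the side view gave a false position for it on the carousel.

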